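# Make up an ink kit and a seal kit for the calligraphy class

## Robot

A 6-joint arm with a two-finger parallel gripper is mounted at the origin on a cart in front of the work surface, level with it; the furniture and walls round the work are solid. World frame = base frame: x ahead of the robot, y to its left, z up, the work surface at z = 0. Lengths are in mm, angles in rad, forces in N, time in s.
With the tool pointing down it reaches from about 350 to 975 mm from the base axis. Payload 7.1 kg.
Tool frame: the origin (TCP) lies midway between the tips of the shut fingers; the grasp point (between the pads) lies 19 mm behind it (ctrl.hold_point_z is the distance from the TCP to the grasp point, in mm); x points along the fingers, y is the direction in which the jaws open and shut, and the axes are right-handed (so a half turn about x gives the same grasp; the last joint's range is limited). The gripper opens to 88 mm and grips with 3 to 60 N. Pads are 20 mm wide; open, the fingers measure 115 mm over their backs; the gripper's body (75 mm by 178 mm) begins 61 mm behind the grasp point.
Start: joints at [1.233, 0.423, 1.63, -0, 1.089, -0.019], TCP at [195.86, 593.501, 222.675] pointing down, gripper open.
Joint ranges: [-3, 3], [-0.9, 2.11], [0.09, 2.58], [-1.31, 4.45], [0.11, 2.69], [-2.54, 2.54]. Speed limits (rad/s): [2.39, 2.39, 3.01, 3.14, 3.14, 3.14].

## Interface

Orientations are given as a rotation vector (axis times angle).
In Python, from workcell import ctrl, get_image, calibration gives the robot as it stands.
- The arm moves only by the tool move_arm, never from a script. Its argument "rows" is a list of rows, each a list of 5 numbers: the shift along the world's x, y, z in mm, then the turn about the world's z in rad, then the closure, from -1 (fully open) to 1 (shut). In form: [[tx, ty, tz, roll, jaw], ...]. A call has 1 to 12 rows; each row is the pose to reach, as a shift and turn from the pose measured when the call began; what a row does not reach only later rows make up. A row lasts 1/8 s, in which the tool goes at most 62.5 mm and 10.7 degrees, less where a joint would pass 70% of its speed; a pose out of reach is approached as far as the arm can. A call with a gripper value outside its range is refused whole. The fingers move at their own pace and stop on an object; the grip force is fixed at half the most. Time passes only in rows, so rows that repeat a pose let the fingers close. It gives the time, the measured TCP pose, the force and the opening at its end, in the units of the state.
- ctrl.get_obs(): the state, without advancing time (a new reading comes with each control period).
- get_image(name): name is "scene" or "top"; returns the picture (480x640x3 uint8, blue, green, red); there is no depth.
- calibration(name): a dict with "fx", "fy", "cx", "cy" (pixels), "D" ([k1, k2, p1, p2, k3] as OpenCV has them; the pictures are not rectified), "view" (4x4, takes a point from world to camera coordinates). Camera axes: x right, y up, looking along -z (the intrinsics and any distortion apply to the point x, -y, -z); pixel columns grow to the right and rows downward; lengths in mm; the calibration is good to about 2 mm. A picture is of the moment at which its call begins. calibration takes no time and is no camera call.
- ctrl.close_job(): hands the job in, once; it reports no verdict.
The state is a dict: "t": time; "qpos": joint angles; "qvel": joint speeds; "joint_torque": joint torques, N m; "ee_pos": TCP position; "orientation": TCP orientation; "ft_force": force on the tool from outside, world axes, zero at the start; "moment": the same for the moment, N m; "width": finger opening in mm.
Only numpy, scipy, OpenCV 4.12 (cv2) and the standard library are available. Lean on these libraries where they do the work, as an engineer would, in place of code of your own. Each camera call takes 0.05 s, during which the arm holds its last target.

## Task

Make up two kits for the next pupil, one thing to a compartment. Ink kit, in the wooden tray with three compartments: lay the black ink stick flat in the long compartment, and put the white water dropper and the white brush rest upright in the other two, one in each, either way round. Seal kit, in the small wooden tray with two compartments: stand the brown seal with the domed top upright in one and lay the oval seal (the one lying down) in the other. The grey-green flat-topped seal and the eraser are not wanted: leave them where they are.

Things in the scene. Friction and masses are not known exactly. Their poses are not given: they have to be found in the camera images.
- ink_tray: Fixed three-compartment wooden tray, 176 (its x) x 164 (its y) mm. Origin: centre of its underside, on the table. Floor 4 mm thick (top at z = 4 mm); walls and dividers 4 mm thick, their tops 12 mm above the table. Long compartment 72 (x) x 156 (y) mm, centred at x = -48, y = 0 mm in the tray's frame; two equal compartments 92 (x) x 76 (y) mm, centred at x = +38, y = +40 and y = -40 mm.
- seal_tray: Fixed two-compartment wooden tray, 80 (its x) x 152 (its y) mm, same floor and wall sizes as the other tray. Origin: centre of its underside, on the table. Two equal compartments about 72 x 72 mm, centred at x = 0, y = +38 and y = -38 mm in its frame.
- ink_stick_centre (a point): Black flat bar with thin gold marks, 22 (its x) x 85 (its y) x 10 (z) mm, lying on the table; grasp it across the 22 mm. About 40 g. Point: its centre, half-way up.
- dropper_centre (a point): White porcelain water dropper like a tiny flat teapot: round body about 51 mm across and 34 mm high, with a short spout towards its own -y that carries no weight and is not solid (69 mm long with it). Grasp the body across its x, 51 mm; the point is the centre of the round body, half-way up. About 70 g.
- rest_centre (a point): White porcelain brush rest with three peaks, 20 (its x) x 64 (its y) mm, 19 mm high at the middle peak, 13 mm at its ends, standing on its flat base; grasp it across the 20 mm at the middle. About 45 g. Point: its centre, half-way up.
- domed_seal_centre (a point): Brown stone seal standing upright: square post 20 x 20 mm, 54 mm high with a domed top; the straight sides reach up to 46 mm. About 60 g. Point: its centre, half-way up.
- oval_seal_centre (a point): Grey-green oval stone seal lying on its side, 16 (its x) x 49 (its y) x 16 (z) mm, one end red; grasp it across the 16 mm. About 50 g. Point: its centre, half-way up.
- flat_seal_centre (a point): Grey-green square stone seal standing upright with a flat top, 24 x 24 x 55 mm. Not part of any kit, stays where it is. Point: its centre, half-way up.
- eraser_centre (a point): Worn white eraser in a green sleeve, 19 x 43 x 12 mm, lying on the table. Not part of any kit, stays where it is. Point: its centre, half-way up.
Not all that is in view belongs to the job. Leave any orange look-alike of the part that bears domed_seal_centre alone.

How it is judged:
By the outcome, as a careful person would: the job done as asked, in the order asked, and still so for the second after the job is handed in, with the robot touching nothing.
It also fails if it takes over 128 s, if anything falls off the work surface, if the arm or the gripper's body presses on something with over 40 N, if the wrist force passes 120 N, or if a joint passes its speed limit or range.

## Working session

There is one attempt and no reset: what is moved stays moved. The work goes in short steps, Python scripts to look and compute and a tool call to move; the robot and the scene stay as the last step left them, time stands still between calls to the robot, and variables do not carry over. Pictures are saved under pics/ and viewed, and the job is handed in when it is done.

Besides the shell and the picture viewer there is one more tool, called after ">>>" by a JSON object that holds its "method" and its "body". move_arm: Moves the arm, as the interface text tells. Its arguments: {"type":"object","properties":{"rows":{"type":"array"}},"required":["rows"]}

```bash
ls; mkdir -p pics; python3 - <<'E'
from workcell import ctrl,get_image,calibration
import cv2
for n in("scene","top"):
    cv2.imwrite(f"pics/{n}0.png",get_image(n)); c=calibration(n); print(n,c)
print(ctrl.get_obs(),ctrl.hold_point_z)
E
```

```text
pics
scene {'fx': 441.555341923055, 'fy': 441.555341923055, 'cx': 320.49410127953956, 'cy': 236.7692927019077, 'D': array([-0.03800371,  0.        ,  0.        ,  0.        ,  0.        ]), 'view': array([[-9.92636728e-01,  1.18547363e-01, -2.48766741e-02,
         5.05012390e+02],
       [-7.31380216e-02, -4.22869095e-01,  9.03234498e-01,
        -1.30538332e+01],
       [ 9.65564914e-02,  8.98403167e-01,  4.28425715e-01,
        -8.77117108e+02],
       [ 0.00000000e+00,  0.00000000e+00,  0.00000000e+00,
         1.00000000e+00]])}
top {'fx': 513.4012007001265, 'fy': 513.4012007001265, 'cx': 327.895610629846, 'cy': 242.26227999799224, 'D': array([-0.07188975,  0.        ,  0.        ,  0.        ,  0.        ]), 'view': array([[-5.23729184e-03, -9.99966693e-01,  6.25971971e-03,
        -5.51475885e+01],
       [ 9.76611411e-01, -3.76921662e-03,  2.14978938e-01,
        -5.29668709e+02],
       [-2.14948184e-01,  7.23922114e-03,  9.76598624e-01,
        -9.68731527e+02],
       [ 0.00000000e+00,  0.00000000e+00,  0.00000000e+00,
         1.00000000e+00]])}
{'t': 0.1, 'qpos': array([ 1.23305645e+00,  4.23745683e-01,  1.63056490e+00, -2.36358793e-05,
        1.08858183e+00, -1.89772078e-02]), 'qvel': array([ 3.82326220e-04, -1.33982080e-03, -3.04116989e-04, -5.33575585e-05,
        8.52193812e-04,  9.74386040e-04]), 'joint_torque': array([-3.18077155e-04, -5.45623255e+01, -2.74325752e+01,  6.45478559e-02,
        1.88067049e-02, -4.49177753e-05]), 'ee_pos': array([195.68232548, 593.08192819, 222.01024853]), 'orientation': array([ 0.24915149,  1.55649214, -0.25117365]), 'ft_force': array([-0.97843767,  0.51403934,  0.33934633]), 'moment': array([-0.00827187, -0.01164406, -0.01912685]), 'width': 88.0476073742393} 18.700000000000003
```

View pics/scene0.png

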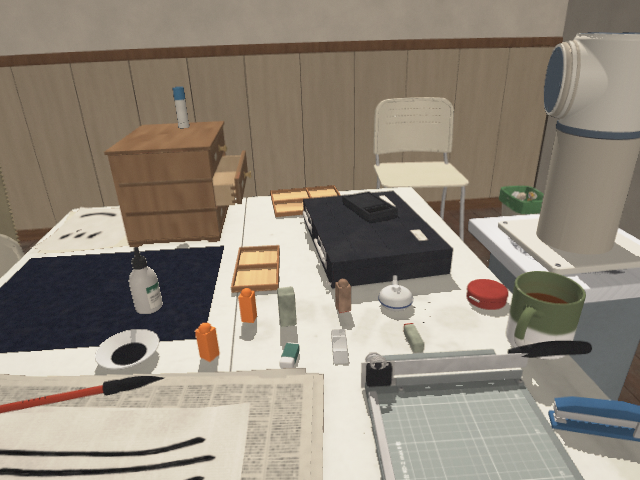

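View pics/top0.png

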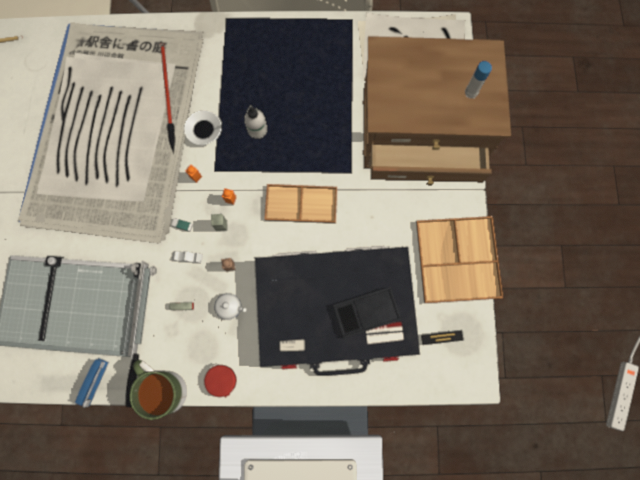

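The top view shows the ink stick at (442,337), dropper (227,306), white rest (185,257), domed brown seal (228,264), oval seal (180,306). The flat seal is at (219,222), the eraser at (181,225), and orange look-alikes at (229,196) and (193,173). The ink tray is at (458,260) and the seal tray at (300,203). A black case lies in between. Next I take zoomed crops.

```bash
cat > h.py <<'E'
import numpy as np,cv2
from workcell import ctrl,get_image,calibration
def proj(n,P):
    c=calibration(n);V=c["view"];P=np.atleast_2d(P).astype(float)
    q=P@V[:3,:3].T+V[:3,3]; q=q*[1,-1,-1]
    K=np.array([[c["fx"],0,c["cx"]],[0,c["fy"],c["cy"]],[0,0,1]])
    return cv2.projectPoints(q,np.zeros(3),np.zeros(3),K,np.array(c["D"]))[0][:,0]
def ray(n,uv):
    c=calibration(n);V=c["view"]
    K=np.array([[c["fx"],0,c["cx"]],[0,c["fy"],c["cy"]],[0,0,1]])
    p=cv2.undistortPoints(np.array(uv,float).reshape(-1,1,2),K,np.array(c["D"]))[:,0]
    d=np.c_[p[:,0],-p[:,1],-np.ones(len(p))]@V[:3,:3]
    return -V[:3,:3].T@V[:3,3],d/np.linalg.norm(d,axis=1)[:,None]
def plane(n,uv,z):
    o,d=ray(n,uv); return o+d*((z-o[2])/d[:,2])[:,None]
def tri(a,b):  # top px, scene px
    o1,d1=ray("top",[a]);o2,d2=ray("scene",[b]);d1=d1[0];d2=d2[0]
    A=np.c_[d1,-d2];s=np.linalg.lstsq(A,o2-o1,rcond=None)[0]
    p,q=o1+s[0]*d1,o2+s[1]*d2
    return (p+q)/2,np.linalg.norm(p-q)
def crop(src,x,y,w,h,k,out):
    im=cv2.imread(src) if isinstance(src,str) else src
    cv2.imwrite(out,cv2.resize(im[y:y+h,x:x+w],None,fx=k,fy=k,interpolation=cv2.INTER_CUBIC))
E
python3 - <<'E'
from h import *
crop("pics/top0.png",150,160,200,150,4,"pics/tc1.png")
crop("pics/top0.png",380,200,150,150,4,"pics/tc2.png")
crop("pics/scene0.png",180,235,270,140,2.95,"pics/sc1.png")
crop("pics/scene0.png",220,175,240,150,3.3,"pics/sc2.png")
E
```

```text
(no output)
```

View pics/tc1.png

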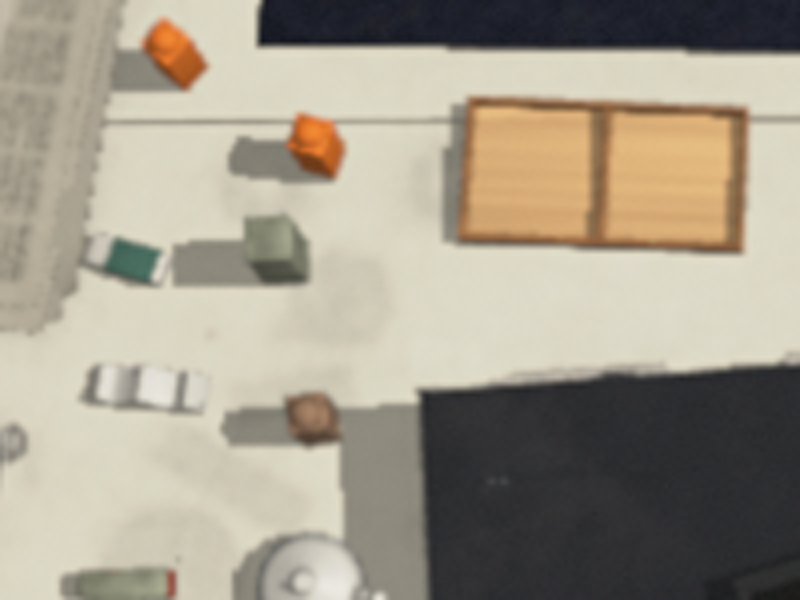

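View pics/tc2.png

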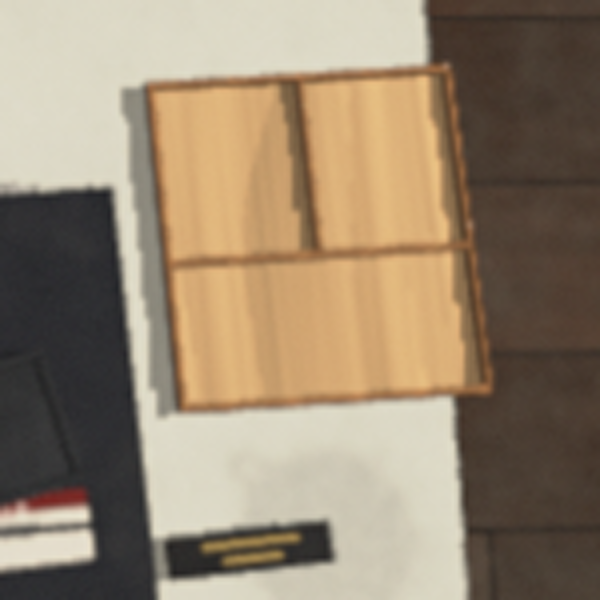

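View pics/sc1.png

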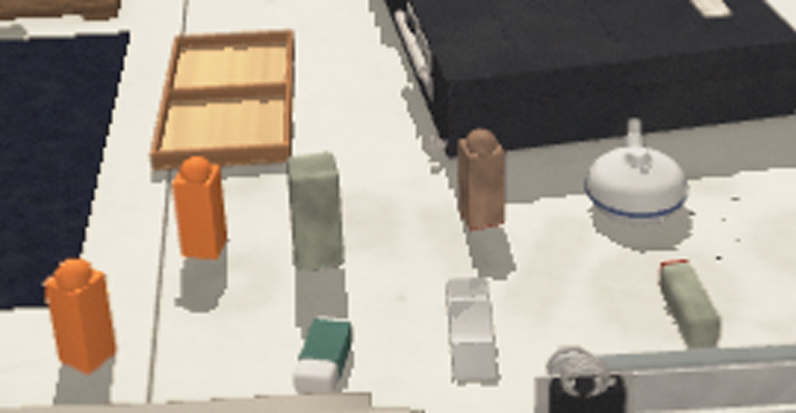

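View pics/sc2.png

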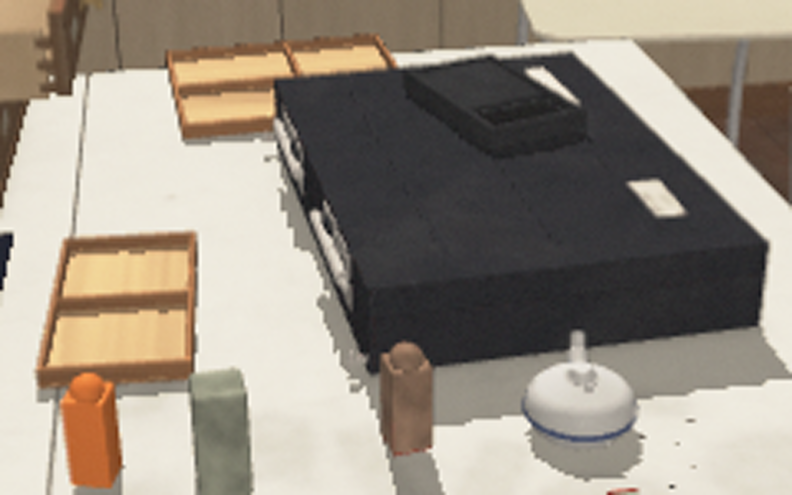

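```bash
python3 - <<'E'
from h import *
np.set_printoptions(precision=1,suppress=True)
c=lambda L,ox,oy,k=4:[(a/k+ox,b/k+oy) for a,b in L]
for nm,L,z in [("ink",c([(148,85),(450,65),(492,393),(180,410)],380,200),12),("seal",c([(470,98),(747,107),(742,250),(460,240)],150,160),12),
 ("stick",c([(163,541),(330,522),(334,560),(168,578)],380,200),10)]:
    P=plane("top",L,z);print(nm,P,"mean",P.mean(0),[np.linalg.norm(P[i]-P[(i+1)%4]) for i in range(4)])
s=lambda x,y:(x/2.95+180,y/2.95+235)
s2=lambda x,y:(x/3.3+220,y/3.3+175)
t=lambda x,y:(x/4+150,y/4+160)
for nm,a,b in [("case NL corner",t(420,390),s2(372,290)),("dome top",t(312,410),s(482,130)),("dropper knob",t(302,578),s(638,155)),
 ("oval red end top",t(172,583),s(673,262)),("flat far corner",t(246,218),s(322,153)),("rest mid",t(155,385),s(470,305)),
 ("seal tray NL", t(460,240),s(290,160)),("seal tray FL",t(742,250),s(293,33)),("ink tray corner",(380+148/4,200+85/4),s2(185,133)),("ink tray c2",(380+450/4,200+65/4),s2(168,52))]:
    print(nm,*tri(a,b))
# case corners at top
P=plane("top",[(255,257.5),(408,247),(420,353),(259,366)],75);print(P)
E
```

```text
ink [[ 584.3 -246.8   12. ]
 [ 595.  -409.7   12. ]
 [ 419.7 -418.9   12. ]
 [ 412.4 -256.1   12. ]] mean [ 502.9 -332.9   12. ] [np.float64(163.26784126420418), np.float64(175.54141065003523), np.float64(162.97288160274425), np.float64(172.13880442207665)]
seal [[666.9  71.1  12. ]
 [661.3 -77.5  12. ]
 [582.1 -74.2  12. ]
 [588.1  74.7  12. ]] mean [624.6  -1.5  12. ] [np.float64(148.69859540707964), np.float64(79.2409134135265), np.float64(148.9581599023905), np.float64(78.87846270175004)]
stick [[ 346.3 -245.    10. ]
 [ 354.9 -331.    10. ]
 [ 335.8 -332.    10. ]
 [ 327.8 -246.8   10. ]] mean [ 341.2 -288.7   10. ] [np.float64(86.38157501948375), np.float64(19.14445095950196), np.float64(85.5150006536806), np.float64(18.592853266342534)]
case NL corner [499.2  89.   49.1] 2.7898508273245004
dome top [489.8 142.9  48.9] 1.6142848474858547
dropper knob [407.3 148.9  29.1] 2.4952848240071983
oval red end top [407.4 219.   10.7] 0.7920749214964875
flat far corner [579.6 177.1  65.9] 12.03976320139784
rest mid [510.7 233.6   8.4] 1.4286025543594718
seal tray NL [590.9  76.3  -0.9] 1.2303408660948107
seal tray FL [583.3 -74.2   6.1] 0.7467903301514232
ink tray corner [ 585.9 -248.5    2. ] 2.1139884864386937
ink tray c2 [ 595.  -411.     7.5] 2.4795877091396
[[ 495.7   85.1   75. ]
 [ 515.5 -214.9   75. ]
 [ 310.8 -230.2   75. ]
 [ 288.6   73.    75. ]]
```

```bash
cat > ov.py <<'E'
from h import *
def box(cx,cy,th,w,l,z0,z1):
    c,s=np.cos(th),np.sin(th)
    B=[(-w/2,-l/2),(w/2,-l/2),(w/2,l/2),(-w/2,l/2)]
    return np.array([(cx+c*a-s*b,cy+s*a+c*b,z) for z in(z0,z1) for a,b in B])
E_=[(0,1),(1,2),(2,3),(3,0),(4,5),(5,6),(6,7),(7,4),(0,4),(1,5),(2,6),(3,7)]
M=dict(ink=(503,-333,.058,176,164,0,12),seal=(625,-1,-.038,80,152,0,12),stick=(341,-288.5,.1,22,85,0,10),
 dome=(488,144,.0,20,20,0,46),oval=(401,242,.0,16,49,0,16),rest=(508,233,0.0,20,64,0,13),drop=(403,149,0,51,51,0,34),flat=(0,0,0,0,0,0,0))
import json,os
if os.path.exists("m.json"): M.update({k:tuple(v) for k,v in json.load(open("m.json")).items()})
def draw(n,src,x,y,w,h,k,out):
    im=cv2.imread(src)[y:y+h,x:x+w]; im=cv2.resize(im,None,fx=k,fy=k,interpolation=cv2.INTER_CUBIC)
    for nm,m in M.items():
        if m[3]==0: continue
        p=(proj(n,box(*m))+.5-[x,y])*k
        for a,b in E_: cv2.line(im,tuple(int(v*16) for v in p[a]),tuple(int(v*16) for v in p[b]),(255,0,255) if b<4 and a<4 else (255,255,0),1,cv2.LINE_AA,4)
    cv2.imwrite(out,im)
if __name__=="__main__":
    import sys
    t=sys.argv[1]
    draw("top","pics/top0.png",150,190,200,130,4,f"pics/o1{t}.png")
    draw("top","pics/top0.png",400,205,120,150,4,f"pics/o2{t}.png")
    draw("scene","pics/scene0.png",230,180,210,180,3.3,f"pics/o3{t}.png")
E
python3 ov.py a
```

```text
(no output)
```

View pics/o1a.png

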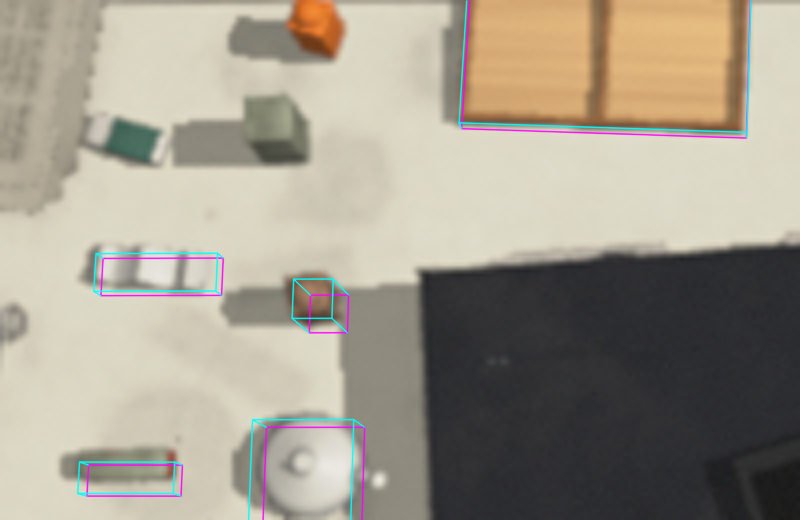

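View pics/o2a.png

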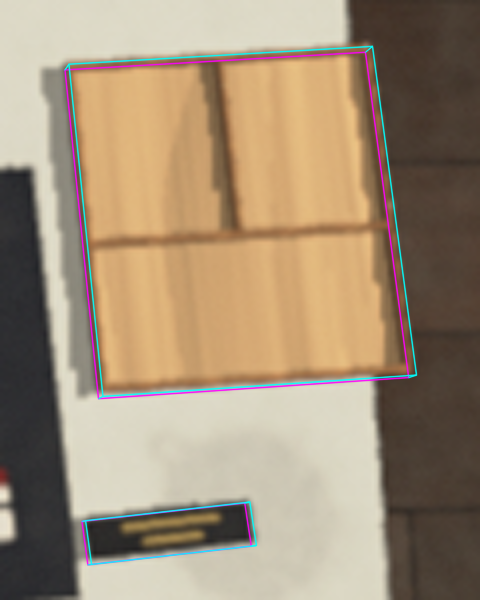

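View pics/o3a.png

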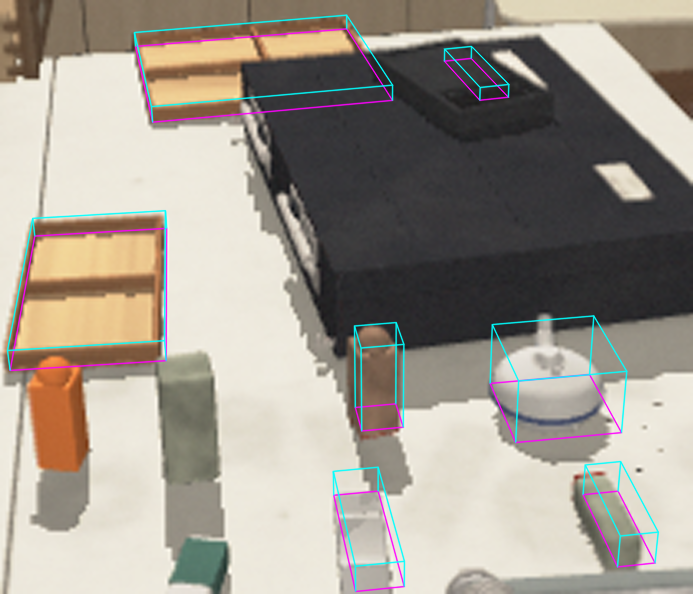

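```bash
cat > m.py <<'E'
import json
json.dump(dict(ink=(503,-333,.058,176,164,0,12),seal=(625.5,-1,-.038,80,152,0,12),stick=(341,-288.5,.1,22,85,0,10),
 dome=(494,146,.25,20,20,0,46),oval=(408,243,-.05,16,49,0,16),rest=(509,236,-0.08,20,64,0,13),drop=(401,149,0,51,51,0,34),flat=(0,0,0,0,0,0,0)),open("m.json","w"))
E
python3 m.py; python3 - <<'E'
from ov import *
draw("top","pics/top0.png",160,245,90,75,8,"pics/p1.png")
draw("scene","pics/scene0.png",325,270,110,90,7,"pics/p2.png")
E
```

```text
(no output)
```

View pics/p1.png

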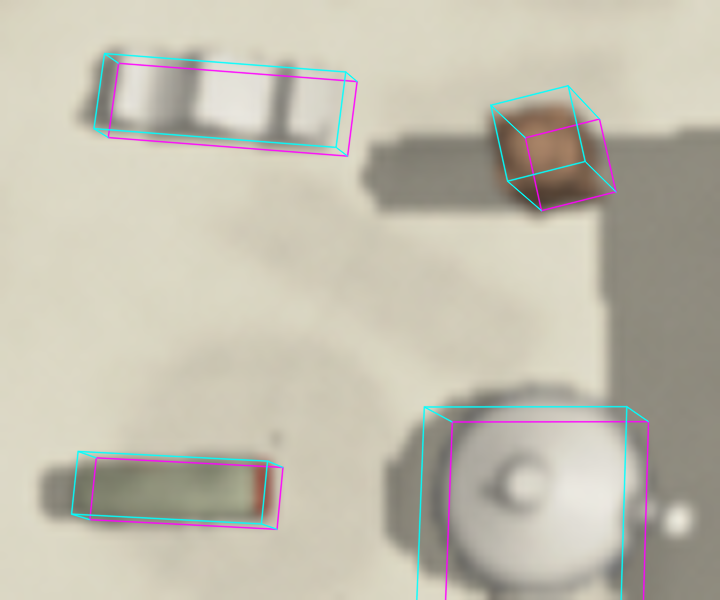

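View pics/p2.png

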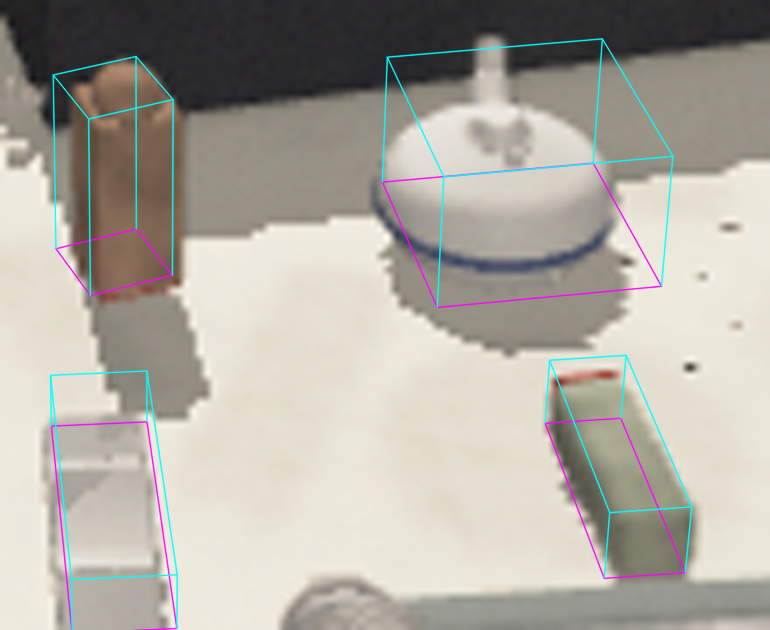

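```bash
python3 - <<'E'
from ov import *
crop("pics/top0.png",205,285,50,40,14,"pics/q1.png")
im=cv2.imread("pics/top0.png");sc=cv2.imread("pics/scene0.png")
a=cv2.resize(im[252:277,213:240],None,fx=14,fy=14,interpolation=cv2.INTER_CUBIC)
b=cv2.resize(sc[273:318,330:357],None,fx=14,fy=14,interpolation=cv2.INTER_CUBIC)[:600]
h=max(a.shape[0],b.shape[0]);z=lambda i:cv2.copyMakeBorder(i,0,h-i.shape[0],0,0,cv2.BORDER_CONSTANT)
cv2.imwrite("pics/q2.png",np.hstack([z(a),z(b)]))
E
```

```text
(no output)
```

View pics/q1.png

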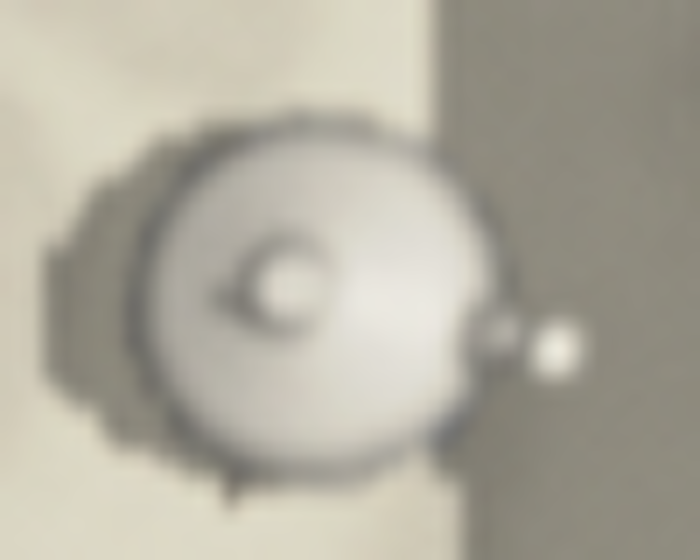

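View pics/q2.png

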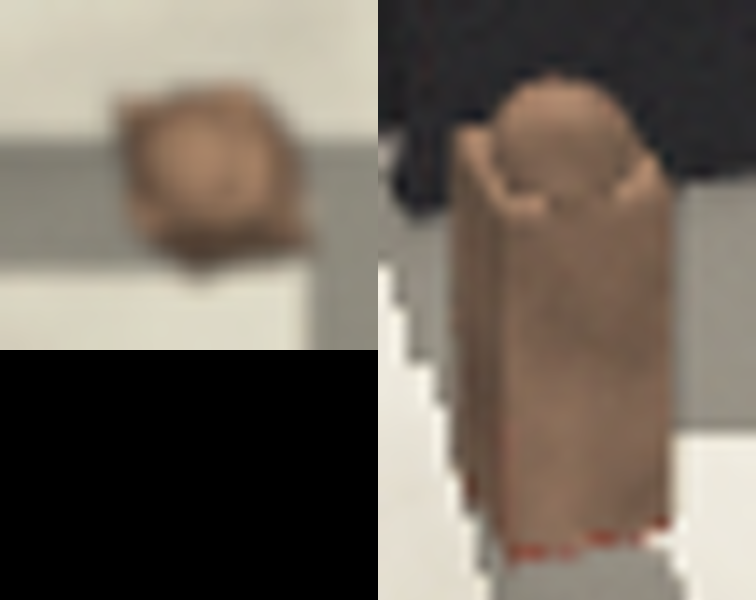

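```bash
python3 - <<'E'
from h import *
from scipy.spatial.transform import Rotation as R
np.set_printoptions(precision=3,suppress=True)
o=ctrl.get_obs();print(R.from_rotvec(o["orientation"]).as_matrix())
print("drop",plane("top",[(205+320/14-.5,285+297/14-.5)],17),plane("top",[(205+320/14-.5,285+297/14-.5)],12))
for z in(100,150,200): print("drawer edge",z,plane("top",[(371,180),(430,184),(490,181)],z))
print(tri((371,173),(213,200)),tri((371,132),(211,155)))
E
```

```text
[[-0.     0.313  0.95 ]
 [-0.001  0.95  -0.313]
 [-1.    -0.001 -0.   ]]
drop [[407.23  147.011  17.   ]] [[407.702 147.956  12.   ]]
drawer edge 100 [[ 645.513 -142.911  100.   ]
 [ 637.138 -259.48   100.   ]
 [ 643.582 -380.175  100.   ]]
drawer edge 150 [[ 627.979 -138.08   150.   ]
 [ 620.04  -248.58   150.   ]
 [ 626.149 -362.99   150.   ]]
drawer edge 200 [[ 610.445 -133.249  200.   ]
 [ 602.942 -237.679  200.   ]
 [ 608.715 -345.805  200.   ]]
(array([ 690.553, -145.668,   79.869]), np.float64(43.33583501181816)) (array([ 705.254, -137.038,  184.368]), np.float64(7.221000303568661))
```

```bash
python3 - <<'E'
from h import *
crop("pics/top0.png",355,120,150,80,5,"pics/d1.png")
crop("pics/scene0.png",100,110,160,140,5,"pics/d2.png")
E
```

```text
(no output)
```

View pics/d1.png

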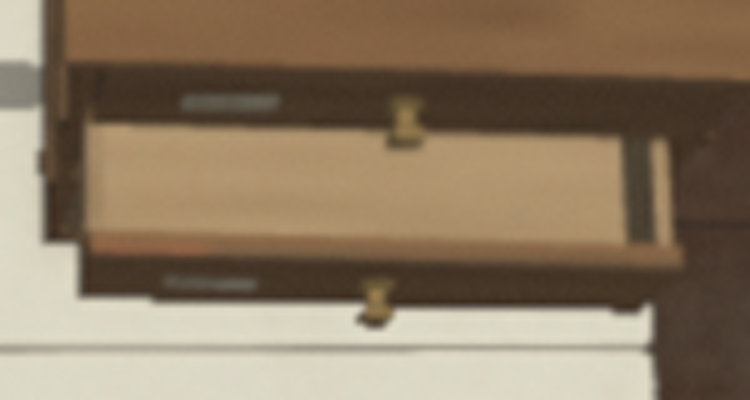

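View pics/d2.png

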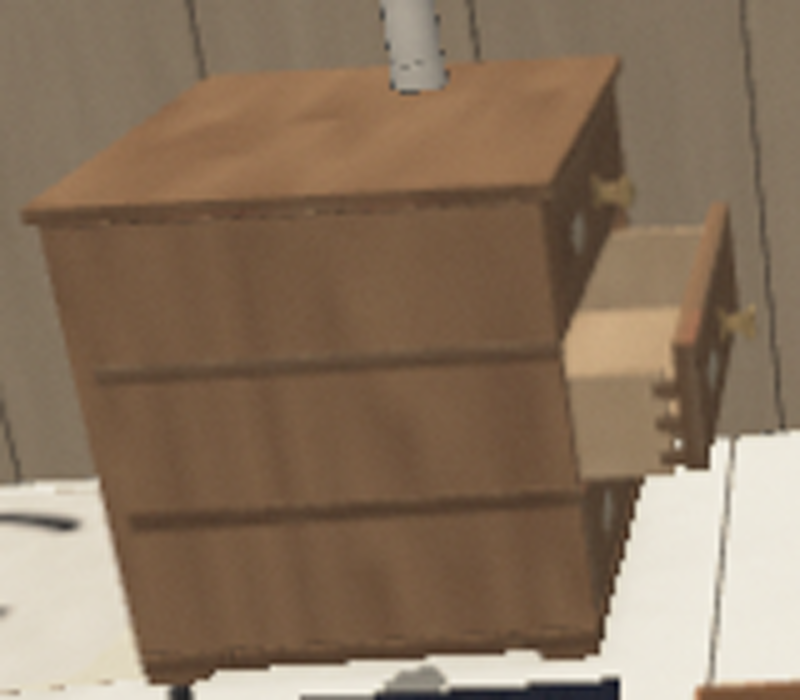

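```bash
python3 - <<'E'
from h import *
np.set_printoptions(precision=1,suppress=True)
print(tri((372,169),(236,179)),tri((371,179),(239,203.6)),tri((430.5,182.5),(248,174)),tri((439,145),(224,148)))
print(tri((391,293),(396,206)), tri((333,303),(349,203)))  # calculator corners guess
E
```

```text
(array([ 658.6, -142.6,  129.3]), np.float64(2.0985361972206107)) (array([ 657.9, -145.5,   75.2]), np.float64(2.9110515828575108)) (array([ 640.5, -260.2,  102.6]), np.float64(2.24485105072)) (array([ 690.5, -266.3,  164.9]), np.float64(2.8703150233794616))
(array([ 376.1, -161.6,   55.8]), np.float64(108.1703094487541)) (array([423.4, -70.4,  86.7]), np.float64(37.15519371932852))
```

>>> {"method": "move_arm", "body": {"rows": [[29,-23,0,-0.08,-1],[69,-58,0,-0.18,-1],[110,-100,0,-0.28,-1],[150,-146,0,-0.38,-1],[185,-196,0,-0.48,-1],[215,-250,0,-0.58,-1],[240,-307,0,-0.68,-1],[256,-366,0,-0.78,-1],[266,-427,0,-0.88,-1],[272,-488,0,-0.98,-1],[274,-546,0,-1.08,-1],[272,-593,0,-1.15,-1]]}}

```text
t: 1.6
ee_pos: [467.5, -2.1, 221.9]
orientation: [1.136, 1.255, -1.137]
ft_force: [0.1, -0.2, -0.1]
width: 87.6
```

>>> {"method": "move_arm", "body": {"rows": [[-8,-25,0,0,-1],[-28,-70,0,0,-1],[-52,-122,0,0,-1],[-77,-177,0,0,-1],[-102,-232,-10,0,-1],[-120,-270,-50,0,-1],[-126,-286,-100,0,-1],[-126,-286,-150,0,-1],[-126,-286,-180,0,-1],[-126,-286,-180,0,-1]]}}

```text
t: 2.85
ee_pos: [339.9, -286.9, 40.1]
orientation: [1.137, 1.26, -1.139]
ft_force: [0.5, -0.1, 0.4]
width: 87.7
```

```bash
python3 - <<'E'
from h import *
im=get_image("top");cv2.imwrite("pics/top1.png",im)
print(ctrl.get_obs()["ee_pos"])
crop(im,380,270,120,110,6,"pics/t1c.png")
E
```

```text
[ 340.91137965 -287.6169578    41.40417375]
```

View pics/t1c.png

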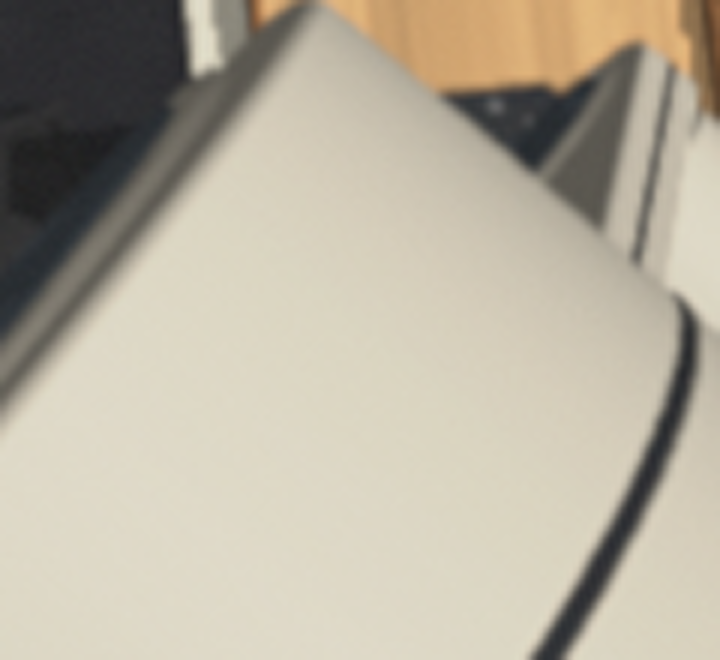

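The arm hides the stick from above, so I trust the measured position and go down.

>>> {"method": "move_arm", "body": {"rows": [[0,-1,-20,0,-1],[0,-1,-32,0,-1],[0,-1,-37,0,-1],[0,-1,-37,0,-1],[0,-1,-37,0,0.5],[0,-1,-37,0,1],[0,-1,-37,0,1],[0,-1,-37,0,1],[0,-1,-37,0,1],[0,-1,-37,0,1]]}}

```text
t: 4.15
ee_pos: [340.9, -288.6, 4.4]
orientation: [1.136, 1.258, -1.138]
ft_force: [0.3, -0.6, -0.3]
width: 31.7
```

>>> {"method": "move_arm", "body": {"rows": [[0,0,0,0,1],[0,0,0,0,1],[0,0,0,0,1],[0,0,0,0,1],[0,0,0,0,1]]}}

```text
t: 4.78
ee_pos: [340.9, -288.6, 4.4]
orientation: [1.136, 1.258, -1.138]
ft_force: [-0.3, -0.1, -0.0]
width: 21.8
```

>>> {"method": "move_arm", "body": {"rows": [[0,0,20,0,1],[0,0,50,0,1],[10,-4,70,0,1],[40,-16,75,-0.02,1],[75,-31,75,-0.045,1],[104,-43,70,-0.045,1],[114,-47,50,-0.045,1],[114,-47,25,-0.045,1],[114,-47,10,-0.045,1],[114,-47,5,-0.045,1],[114,-47,5,-0.045,1]]}}

```text
t: 6.15
ee_pos: [454.8, -335.7, 9.5]
orientation: [1.17, 1.238, -1.171]
ft_force: [-0.7, -0.2, -0.4]
width: 21.6
```

>>> {"method": "move_arm", "body": {"rows": [[0,0,-1,0,0.2],[0,0,-1,0,0.2],[0,0,-1,0,0.2],[0,0,-1,0,0.2],[0,0,8,0,0.2],[0,0,30,0,0.2],[0,0,70,0,-0.3],[0,0,130,0,-1]]}}

```text
t: 7.15
ee_pos: [453.8, -334.9, 140.0]
orientation: [1.17, 1.241, -1.172]
ft_force: [0.9, -1.3, -0.6]
width: 51.5
```

>>> {"method": "move_arm", "body": {"rows": [[1,25,40,0,-1],[3,75,60,-0.05,-1],[5,135,60,-0.1,-1],[5,195,60,-0.15,-1],[2,255,60,-0.2,-1],[-6,315,60,-0.25,-1],[-18,375,60,-0.29,-1],[-32,430,60,-0.29,-1],[-44,470,40,-0.29,-1],[-47,482,0,-0.29,-1],[-47,482,-40,-0.29,-1],[-47,482,-60,-0.29,-1]]}}

```text
t: 8.65
ee_pos: [405.9, 147.2, 78.8]
orientation: [1.381, 1.096, -1.384]
ft_force: [-0.1, -0.2, 0.5]
width: 87.7
```

```bash
python3 - <<'E'
from h import *
im=get_image("top");s=get_image("scene");o=ctrl.get_obs()
print(o["ee_pos"],o["width"])
crop(im,400,205,120,150,4,"pics/t2c.png")
crop(s,300,180,160,160,4,"pics/s2c.png")
print(proj("scene",[o["ee_pos"]]))
E
```

```text
[405.44240807 146.78694152  78.71521309] 87.57151044012257
[[397.88712927 258.85969722]]
```

View pics/t2c.png

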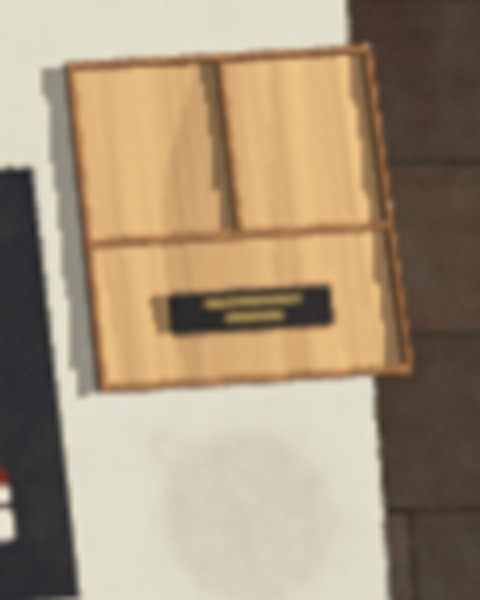

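View pics/s2c.png

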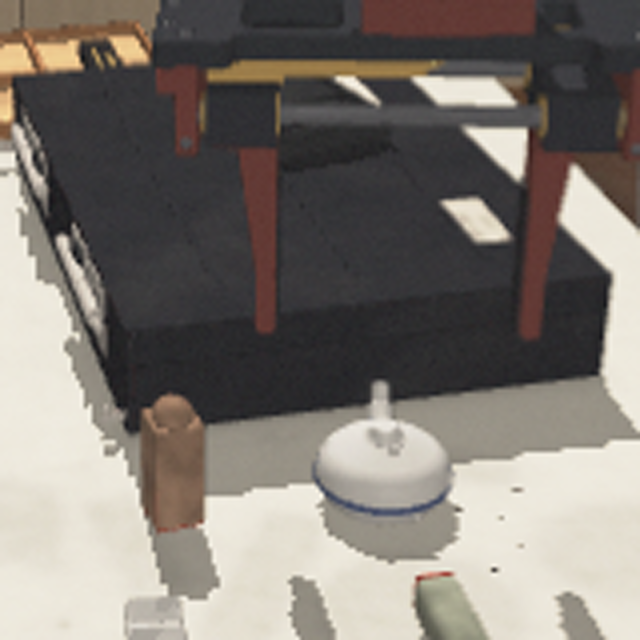

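The stick lies flat in the long compartment, at crop (250,308). The dropper body centre is at scene px (396,297) and the fingertip midpoint at about (399,263), so I check the alignment.

```bash
python3 - <<'E'
from h import *
np.set_printoptions(precision=1,suppress=True)
p=np.array([405.4,146.8,78.7]); 
print(proj("scene",[p,[405.4,146.8,17],[410.4,146.8,17],[407.4,147.5,14]]))
j=np.array([np.cos(-.232),np.sin(-.232),0])*44
print(proj("scene",[p+j,p-j]), proj("top",[[455,-336,9]]))
E
```

```text
[[397.9 258.9]
 [395.9 293.2]
 [392.8 293.5]
 [394.7 295.1]]
[[368.9 258. ]
 [427.3 259.8]] [[462.  281.8]]
```

>>> {"method": "move_arm", "body": {"rows": [[1,0,-25,0,-1],[1,1,-50,0,-1],[1,1,-64,0,-1],[1,1,-70,0,-0.5],[1,1,-70,0,0],[1,1,-70,0,1],[1,1,-70,0,1],[1,1,-70,0,1],[1,1,-70,0,1],[1,1,-70,0,1]]}}

```text
t: 10.0
ee_pos: [406.9, 147.9, 9.2]
orientation: [1.38, 1.096, -1.386]
ft_force: [-0.6, -1.8, 7.3]
width: 49.6
```

>>> {"method": "move_arm", "body": {"rows": [[0,0,0,0,1],[0,0,0,0,1],[0,0,5,0,1],[0,0,15,0,1],[0,0,30,0,1],[0,0,50,0,1],[0,0,50,0,1]]}}

```text
t: 10.88
ee_pos: [408.1, 148.3, 60.9]
orientation: [1.383, 1.095, -1.382]
ft_force: [-0.3, 0.0, -0.6]
width: 49.7
```

```bash
python3 - <<'E'
from h import *
s=get_image("scene");o=ctrl.get_obs()
print(o["ee_pos"],o["width"],o["ft_force"])
crop(s,300,160,160,160,4,"pics/s3c.png")
E
```

```text
[407.55944964 148.13693255  60.16848442] 49.226816208087456 [-0.47463688  0.12070872 -1.07096685]
```

View pics/s3c.png

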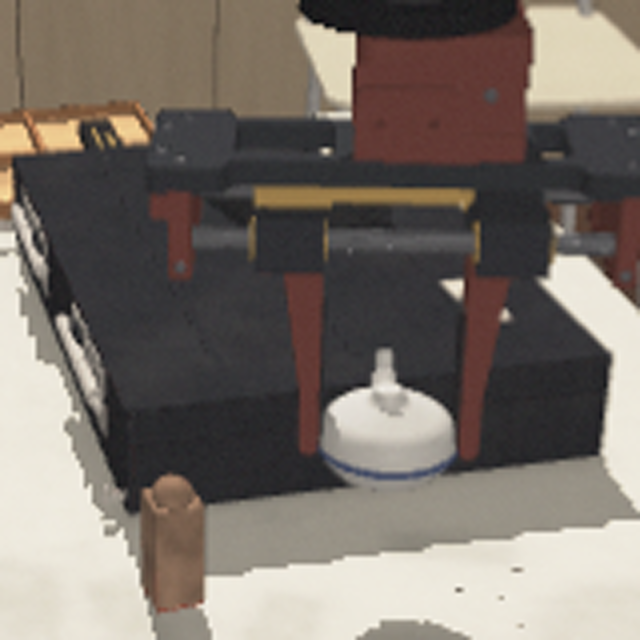

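>>> {"method": "move_arm", "body": {"rows": [[0,0,30,0,1],[0,0,75,0,1],[6,-22,95,0,1],[18,-62,95,0.04,1],[31,-110,95,0.09,1],[44,-160,95,0.13,1],[57,-210,95,0.17,1],[70,-260,95,0.21,1],[82,-310,95,0.25,1],[94,-360,95,0.29,1],[106,-410,95,0.29,1],[118,-458,95,0.29,1]]}}

```text
t: 12.42
ee_pos: [525.3, -311.4, 154.2]
orientation: [1.17, 1.242, -1.173]
ft_force: [0.0, -0.4, -0.8]
width: 49.7
```

>>> {"method": "move_arm", "body": {"rows": [[8,-30,0,0,1],[13,-50,0,0,1],[14,-55,-20,0,1],[14,-55,-60,0,1],[14,-55,-95,0,1],[14,-55,-115,0,1],[14,-55,-125,0,1],[14,-55,-125,0,1]]}}

```text
t: 13.42
ee_pos: [539.3, -366.1, 28.9]
orientation: [1.17, 1.243, -1.173]
ft_force: [0.6, -0.3, 0.1]
width: 49.2
```

>>> {"method": "move_arm", "body": {"rows": [[0,1,-8,0,1],[0,1,-13,0,1],[0,1,-15,0,1],[0,1,-15,0,1]]}}

```text
t: 13.92
ee_pos: [539.3, -365.1, 13.9]
orientation: [1.17, 1.243, -1.173]
ft_force: [0.2, -0.4, -0.0]
width: 49.7
```

Open to about 60 mm (closure −0.36), then rise.

>>> {"method": "move_arm", "body": {"rows": [[0,0,-1,0,0.2],[0,0,-1,0,-0.1],[0,0,-1,0,-0.36],[0,0,-1,0,-0.36],[0,0,0,0,-0.36],[0,0,10,0,-0.36],[0,0,40,0,-0.36],[0,0,80,0,-0.6],[-10,20,130,0,-1],[-25,60,150,0,-1],[-45,110,160,-0.04,-1],[-65,165,160,-0.08,-1]]}}

```text
t: 15.42
ee_pos: [474.4, -199.3, 175.7]
orientation: [1.231, 1.201, -1.232]
ft_force: [0.3, 1.2, -0.5]
width: 87.8
```

>>> {"method": "move_arm", "body": {"rows": [[2,25,0,0,-1],[7,75,0,-0.03,-1],[12,135,0,-0.06,-1],[17,195,0,-0.06,-1],[22,255,0,-0.06,-1],[27,315,0,-0.06,-1],[32,375,0,-0.06,-1],[35,415,-10,-0.06,-1],[36,434,-40,-0.06,-1],[36,435,-80,-0.06,-1],[36,435,-110,-0.06,-1],[36,435,-115,-0.06,-1]]}}

```text
t: 16.92
ee_pos: [509.2, 235.3, 59.5]
orientation: [1.273, 1.173, -1.278]
ft_force: [0.1, -0.4, -0.2]
width: 87.8
```

```bash
python3 - <<'E'
from h import *
im=get_image("top");s=get_image("scene");o=ctrl.get_obs()
print(o["ee_pos"],o["width"],proj("scene",[o["ee_pos"],o["ee_pos"]*[1,1,.3]]))
a=cv2.resize(im[205:315,405:515],(600,600),interpolation=cv2.INTER_CUBIC)
crop(s,270,200,160,160,3.75,"pics/x.png");b=cv2.imread("pics/x.png")
cv2.imwrite("pics/v4.png",cv2.resize(np.hstack([a,b]),(800,400)))
E
```

```text
[510.51774682 235.72494181  61.0671627 ] 87.75916206582122 [[338.94815714 307.74278311]
 [339.14782465 333.52534934]]
```

View pics/v4.png

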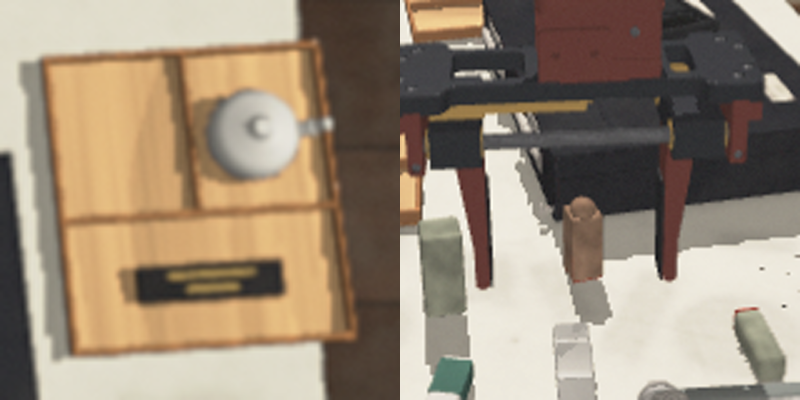

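>>> {"method": "move_arm", "body": {"rows": [[0,0,-20,0,-1],[0,0,-42,0,-0.5],[0,0,-54,0,0],[0,0,-57,0,0.3],[0,0,-57,0,1],[0,0,-57,0,1],[0,0,-57,0,1],[0,0,-57,0,1],[0,0,-57,0,1],[0,0,-57,0,1],[0,0,-57,0,1],[0,0,-57,0,1]]}}

```text
t: 18.52
ee_pos: [510.8, 235.8, 4.4]
orientation: [1.276, 1.172, -1.275]
ft_force: [-0.4, -0.6, 6.0]
width: 19.7
```

>>> {"method": "move_arm", "body": {"rows": [[0,0,10,0,1],[0,0,40,0,1],[0,0,90,0,1],[1,-20,135,-0.1,1],[3,-60,150,-0.25,1],[5,-110,150,-0.4,1],[8,-160,150,-0.55,1],[10,-210,150,-0.7,1],[13,-260,150,-0.85,1],[15,-310,150,-1.0,1],[18,-360,150,-1.15,1],[21,-410,150,-1.3,1]]}}

```text
t: 20.02
ee_pos: [531.4, -175.8, 154.7]
orientation: [2.135, 0.193, -2.127]
ft_force: [0.9, 0.3, -0.8]
width: 19.2
```

>>> {"method": "move_arm", "body": {"rows": [[2,-45,0,-0.07,1],[5,-85,0,-0.13,1],[7,-110,0,-0.13,1],[7,-115,-30,-0.13,1],[7,-115,-80,-0.13,1],[7,-115,-115,-0.13,1],[7,-115,-135,-0.13,1],[7,-115,-135,-0.13,1]]}}

```text
t: 21.02
ee_pos: [537.8, -290.1, 18.7]
orientation: [2.202, 0.058, -2.198]
ft_force: [0.6, 0.3, -0.9]
width: 19.4
```

Picked at z = 4.4, so the release height in the tray is about 8.5. Go down 10.

>>> {"method": "move_arm", "body": {"rows": [[0,0,-6,0,1],[0,0,-9,0,1],[0,0,-10,0,1],[0,0,-10,0,1],[0,0,-10,0,0.2],[0,0,-10,0,0.2],[0,0,-10,0,0.2],[0,0,-10,0,0.2],[0,0,-4,0,0.2],[0,0,15,0,0.2],[0,0,50,0,0.2],[0,0,110,0,-0.4]]}}

```text
t: 22.52
ee_pos: [536.7, -289.5, 129.5]
orientation: [2.2, 0.06, -2.201]
ft_force: [0.3, -0.6, 1.2]
width: 41.7
```

>>> {"method": "move_arm", "body": {"rows": [[-1,15,40,0.1,-1],[-4,50,60,0.25,-1],[-8,95,60,0.42,-1],[-13,145,60,0.59,-1],[-18,195,60,0.76,-1],[-23,245,60,0.93,-1],[-28,295,60,1.1,-1],[-33,345,60,1.27,-1],[-38,390,60,1.44,-1],[-42,425,40,1.6,-1],[-43,435,0,1.74,-1],[-43,435,-45,1.74,-1]]}}

```text
t: 24.02
ee_pos: [494.7, 147.0, 85.4]
orientation: [1.043, 1.307, -1.048]
ft_force: [0.7, -0.5, 0.9]
width: 87.6
```

```bash
python3 - <<'E'
from h import *
from scipy.spatial.transform import Rotation as R
im=get_image("top");s=get_image("scene");o=ctrl.get_obs()
y=R.from_rotvec(o["orientation"]).as_matrix()[:,1];print(o["ee_pos"],o["width"],np.arctan2(y[1],y[0]),o["qpos"][5])
a=cv2.resize(im[205:315,405:515],(600,600),interpolation=cv2.INTER_CUBIC)
crop(s,270,200,160,160,3.75,"pics/x.png");b=cv2.imread("pics/x.png")
cv2.imwrite("pics/v5.png",cv2.resize(np.hstack([a,b]),(800,400)))
E
```

```text
[490.90971606 145.15872923  82.08610877] 87.81399324643108 0.21768686109646412 0.04730140380331072
```

View pics/v5.png

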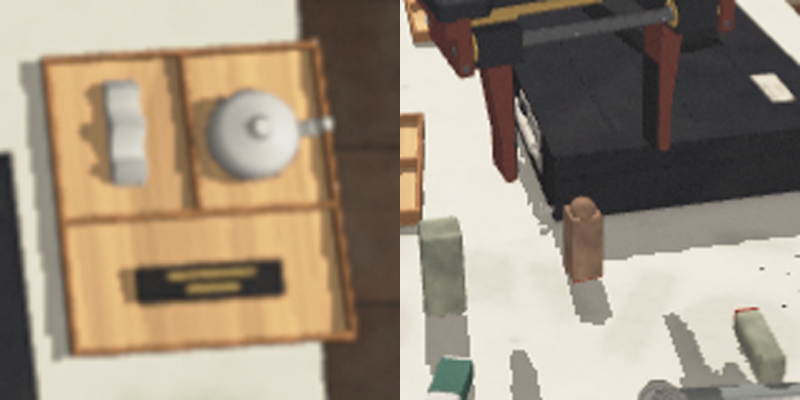

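```bash
python3 - <<'E'
from h import *
np.set_printoptions(precision=1,suppress=True)
s=get_image("scene");o=ctrl.get_obs();p=o["ee_pos"];print(p)
j=np.array([np.cos(.218),np.sin(.218),0])*48
print(proj("scene",[p+j,p-j,p]))
from ov import box,E_
import sys
im=cv2.resize(s[190:320,290:400],None,fx=5,fy=5,interpolation=cv2.INTER_CUBIC)
for (m,col) in (((494,146,.22,20,20,0,46),(255,0,255)),):
    q=(proj("scene",box(*m))+.5-[290,190])*5
    for a,b in E_: cv2.line(im,tuple(int(v) for v in q[a]),tuple(int(v) for v in q[b]),col,1)
for v in proj("scene",[p+j,p-j,p]): cv2.circle(im,tuple(int(k) for k in (v+.5-[290,190])*5),4,(0,255,255),1)
cv2.imwrite("pics/v6.png",im)
E
```

```text
[492.4 145.3  84. ]
[[311.  265.6]
 [370.5 254.3]
 [341.4 259.8]]
```

View pics/v6.png

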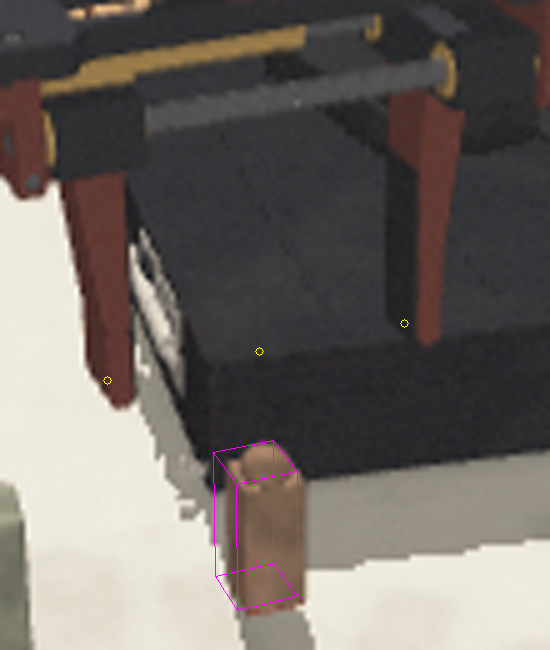

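>>> {"method": "move_arm", "body": {"rows": [[1,1,-25,0,-1],[1,1,-50,0,-1],[1,1,-65,0,-0.5],[1,1,-70,0,0],[1,1,-70,0,0.3],[1,1,-70,0,1],[1,1,-70,0,1],[1,1,-70,0,1],[1,1,-70,0,1],[1,1,-70,0,1],[1,1,-70,0,1],[1,1,-70,0,1]]}}

```text
t: 25.68
ee_pos: [493.4, 146.3, 14.1]
orientation: [1.041, 1.31, -1.056]
ft_force: [-0.4, 0.1, 1.7]
width: 19.9
```

>>> {"method": "move_arm", "body": {"rows": [[0,0,8,0,1],[0,0,30,0,1],[0,0,60,0,1],[10,-8,80,-0.03,1],[35,-28,80,-0.08,1],[65,-53,80,-0.14,1],[95,-78,80,-0.2,1],[120,-99,75,-0.256,1],[132,-109,55,-0.256,1],[132,-109,25,-0.256,1],[132,-109,12,-0.256,1],[132,-109,12,-0.256,1]]}}

```text
t: 27.18
ee_pos: [624.5, 37.4, 25.4]
orientation: [1.231, 1.199, -1.247]
ft_force: [-1.4, 0.3, -0.5]
width: 19.6
```

```bash
python3 - <<'E'
from h import *
s=get_image("scene");o=ctrl.get_obs();print(o["ee_pos"],o["width"],o["ft_force"])
crop(s,210,200,130,120,5,"pics/v7.png")
E
```

```text
[625.30655588  37.51289274  26.32924575] 19.585661386059513 [-1.01286831  0.36874082  0.29405872]
```

View pics/v7.png

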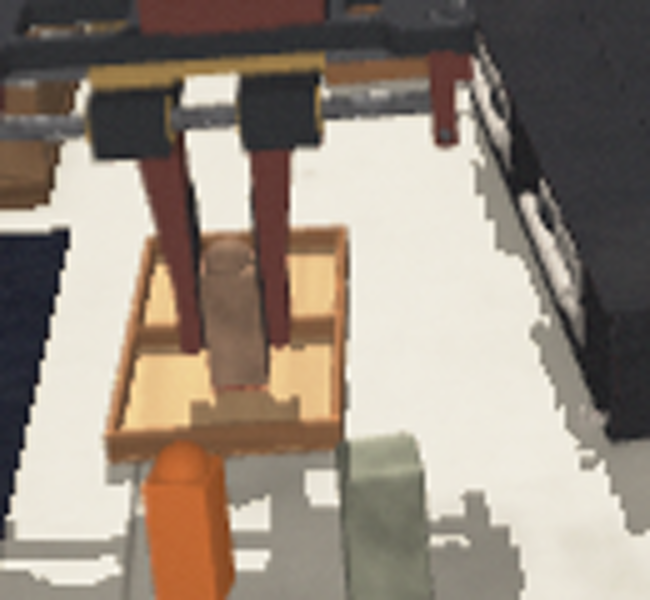

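>>> {"method": "move_arm", "body": {"rows": [[0,0,-4,0,1],[0,0,-7,0,1],[0,0,-7,0,1],[0,0,-7,0,1]]}}

```text
t: 27.72
ee_pos: [625.4, 37.6, 19.5]
orientation: [1.232, 1.198, -1.246]
ft_force: [-0.5, -0.8, -0.7]
width: 19.4
```

>>> {"method": "move_arm", "body": {"rows": [[0,0,-1,0,1],[0,0,-1,0,1],[0,0,-1,0,0.45],[0,0,-1,0,0.2],[0,0,-1,0,0],[0,0,-1,0,-0.1],[0,0,-1,0,-0.1],[0,0,15,0,-0.1],[0,0,45,0,-0.1],[0,0,90,0,-0.5],[0,0,140,0,-1]]}}

```text
t: 29.1
ee_pos: [625.1, 37.5, 161.5]
orientation: [1.232, 1.198, -1.246]
ft_force: [0.8, 0.2, 0.1]
width: 65.0
```

```bash
python3 - <<'E'
from h import *
s=get_image("scene");o=ctrl.get_obs();print(o["ee_pos"],o["width"],o["ft_force"])
crop(s,210,200,130,120,5,"pics/v8.png")
E
```

```text
[629.02701332  37.73764722 168.86406548] 68.8317869121145 [ 3.05388417 -0.01684144  4.20891349]
```

View pics/v8.png

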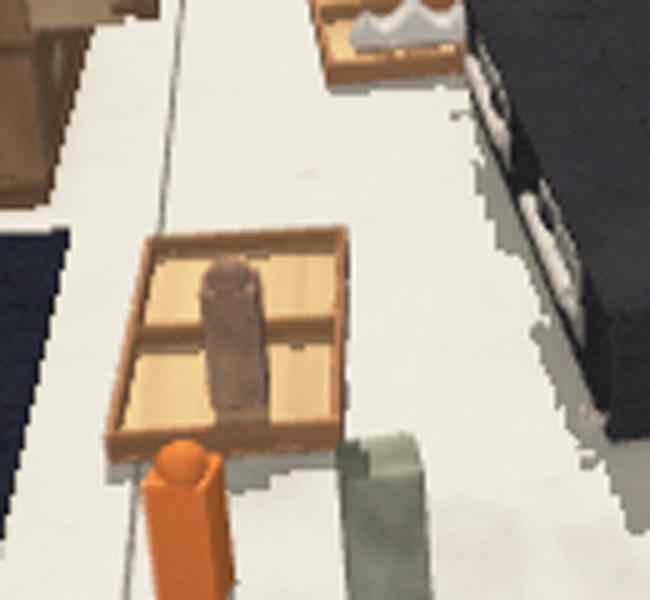

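The domed seal stands upright in the near compartment, at crop (237,335). Now the oval seal.

>>> {"method": "move_arm", "body": {"rows": [[-18,18,0,0,-1],[-55,52,0,0,-1],[-97,92,0,0,-1],[-140,132,-5,0,-1],[-180,170,-20,0,-1],[-208,196,-45,0,-1],[-218,205,-75,0,-1],[-219,205,-105,0,-1],[-219,205,-110,0,-1],[-219,205,-110,0,-1]]}}

```text
t: 30.4
ee_pos: [409.6, 242.7, 59.1]
orientation: [1.237, 1.191, -1.238]
ft_force: [0.1, 0.1, 0.6]
width: 87.5
```

```bash
python3 - <<'E'
from h import *
s=get_image("scene");o=ctrl.get_obs();p=o["ee_pos"];print(p,o["width"])
j=np.array([1,-.04,0])*48
im=cv2.resize(s[250:370,340:480],None,fx=5,fy=5,interpolation=cv2.INTER_CUBIC)
from ov import box,E_
q=(proj("scene",box(408,243,-.04,16,49,0,16))+.5-[340,250])*5
for a,b in E_: cv2.line(im,tuple(int(v) for v in q[a]),tuple(int(v) for v in q[b]),(255,0,255),1)
for v in proj("scene",[p+j,p-j,p]): cv2.circle(im,tuple(int(k) for k in (v+.5-[340,250])*5),4,(0,0,255),1)
cv2.imwrite("pics/v9.png",im)
E
```

```text
[410.17466111 242.86429632  59.54246311] 88.12617888144216
```

View pics/v9.png

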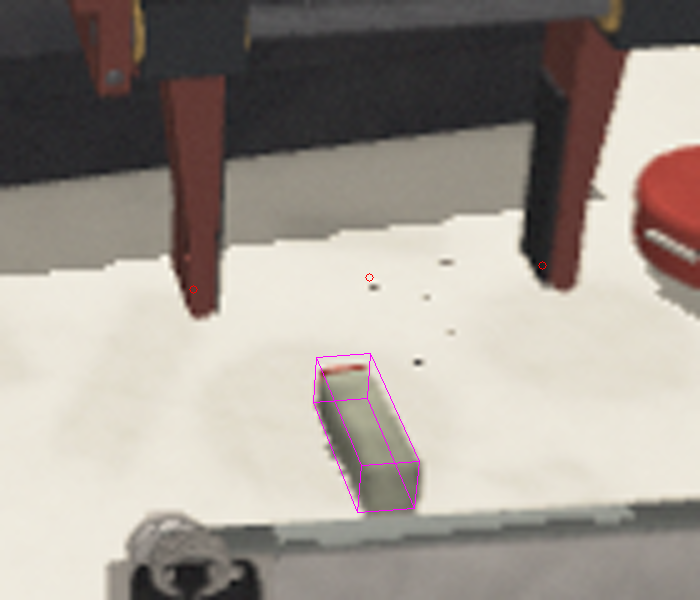

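>>> {"method": "move_arm", "body": {"rows": [[-1,0,-20,0,-1],[-1,0,-42,0,-0.5],[-1,0,-52,0,0],[-1,0,-55,0,0.3],[-1,0,-55,0,1],[-1,0,-55,0,1],[-1,0,-55,0,1],[-1,0,-55,0,1],[-1,0,-55,0,1],[-1,0,-55,0,1],[-1,0,-55,0,1],[-1,0,-55,0,1]]}}

```text
t: 31.95
ee_pos: [409.2, 242.9, 4.7]
orientation: [1.238, 1.191, -1.237]
ft_force: [-0.8, -0.4, 5.4]
width: 15.8
```

>>> {"method": "move_arm", "body": {"rows": [[0,0,10,0,1],[0,0,45,0,1],[0,0,95,0,1],[10,-14,135,0,1],[38,-50,145,0,1],[74,-97,145,0,1],[110,-144,145,0,1],[146,-191,145,0,1],[180,-236,145,0,1],[205,-269,145,0,1],[215,-282,140,0,1],[215,-282,105,0,1]]}}

```text
t: 33.45
ee_pos: [626.3, -39.9, 111.3]
orientation: [1.241, 1.186, -1.235]
ft_force: [-0.2, -0.2, -1.2]
width: 15.8
```

>>> {"method": "move_arm", "body": {"rows": [[0,0,-35,0,1],[0,0,-70,0,1],[0,0,-90,0,1],[0,0,-90,0,1]]}}

```text
t: 33.95
ee_pos: [624.9, -39.3, 20.0]
orientation: [1.239, 1.189, -1.237]
ft_force: [-0.4, -0.1, 0.0]
width: 15.7
```

Target z is about 9 (4.7 + 4). Go down 11, release with a narrow opening, then rise.

>>> {"method": "move_arm", "body": {"rows": [[0,0,-6,0,1],[0,0,-10,0,1],[0,0,-11,0,1],[0,0,-11,0,1],[0,0,-11,0,0.6],[0,0,-11,0,0.3],[0,0,-11,0,0.3],[0,0,-11,0,0.3],[0,0,0,0,0.3],[0,0,25,0,0.3],[0,0,70,0,0.3],[0,0,130,0,0.3]]}}

```text
t: 35.45
ee_pos: [624.0, -39.2, 150.9]
orientation: [1.238, 1.191, -1.238]
ft_force: [0.7, 0.2, 0.6]
width: 30.6
```

>>> {"method": "move_arm", "body": {"rows": [[-20,20,20,0,0],[-60,50,40,0,-0.5],[-110,90,50,0,-1],[-150,140,50,0,-1],[-180,195,50,0,-1],[-200,250,50,0,-1],[-215,310,50,0,-1],[-230,365,50,0,-1],[-245,410,50,0,-1],[-250,430,50,0,-1],[-250,430,50,0,-1]]}}

```text
t: 36.83
ee_pos: [373.8, 391.3, 201.1]
orientation: [1.237, 1.192, -1.237]
ft_force: [-0.3, 0.2, -0.4]
width: 87.7
```

```bash
python3 - <<'E'
from h import *
im=get_image("top");s=get_image("scene");o=ctrl.get_obs();print(o["t"],o["ee_pos"],o["ft_force"])
cv2.imwrite("pics/topF.png",im);cv2.imwrite("pics/sceneF.png",s)
crop(im,200,160,320,180,2.5,"pics/vA.png"); crop(s,210,180,200,150,4,"pics/vB.png")
E
```

```text
36.925 [374.16520538 389.60563126 200.85114007] [-0.0551407  -0.07105396  0.08604774]
```

View pics/vA.png

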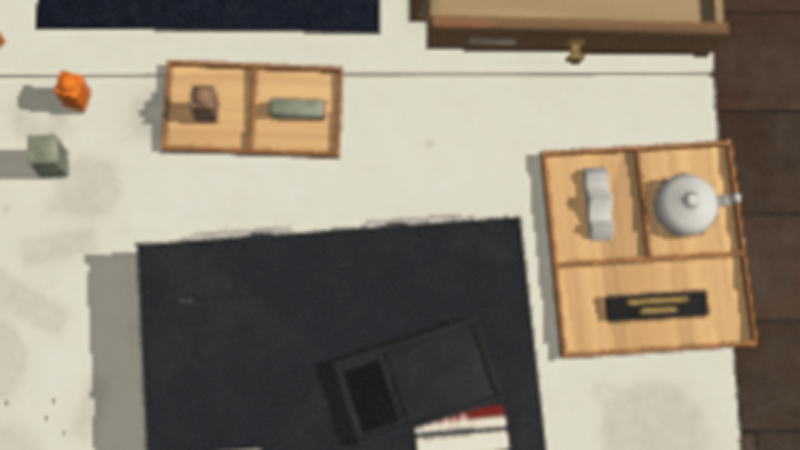

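View pics/vB.png

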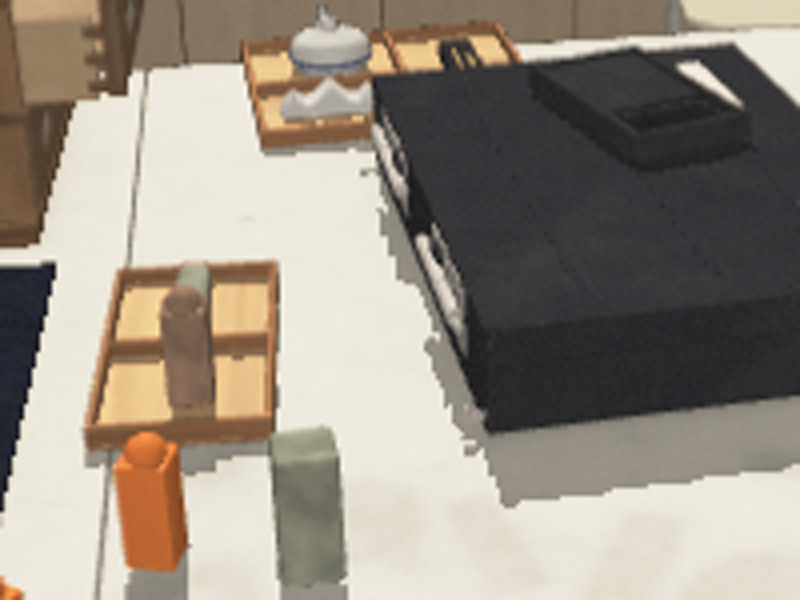

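All five items sit in their compartments, and the flat seal and orange look-alike in view are where they were. I hand the job in.

```bash
python3 - <<'E'
from workcell import ctrl
print(ctrl.close_job())
E
```

```text
the job is handed in; nothing more can be done
None
```

Both kits are made up, in the order you asked, and the job was handed in at about 37 s of the 128 s allowed.

- **Ink kit:** the ink stick lies flat in the long compartment. The brush rest and the water dropper stand upright in the other two.
- **Seal kit:** the domed brown seal stands upright in the compartment nearest the scene camera. The oval seal lies in the other.

**Last checks:**
- The final top and scene pictures show every item inside its own compartment.
- The flat-topped seal and one orange look-alike are in those final crops and look unmoved. I did not look closely at the eraser or the second orange look-alike at the end, but the arm never went down near them.
- The arm stood well clear at hand-in, and the force readings after each move stayed below about 8 N.

**What disagreed or stayed uncertain:**
- The scene camera was off by about 1–2 px. My first two-view heights came out about 5–13 mm low, so I used the stated heights, checked by overlaying outlines on both views.
- The case hid the ink stick from the scene camera, so I measured it from the top view alone.
- The dropper's weightless spout reaches over the outer wall in the top view. Its round body sits fully inside the compartment.

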